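# Close up the stirrer's controller and fuse box

### The arm

A 6-joint arm with a two-finger parallel gripper is mounted at the origin on the work surface. World frame = base frame: x ahead of the robot, y to its left, z up, the work surface at z = 0. Lengths are in m, angles in rad, forces in N, time in s.
With the tool pointing down it reaches from about 0.325 to 0.925 m from the base axis. Payload 3.1 kg.
Tool frame: the origin (TCP) lies between the finger pads; the fingertips stand 22 mm ahead of it and the grasp point (between the pads) lies 3 mm ahead of it; z points along the fingers, y is the line along which they close (so a half turn about z gives the same grasp; the last joint's range is limited). The gripper opens to 85 mm and grips with 20 to 120 N. Pads are 22 mm wide; open, the fingers measure 114 mm over their backs; the gripper's body (76 mm by 85 mm) begins 54 mm behind the grasp point. The pads swing forward as they close: fully open they stand 13 mm farther back than shut.
Start: joints at [-1.367, 0.217, 1.613, -0, 1.311, -0.112], TCP at [0.194, -0.594, 0.253] pointing down, gripper open.
Joint ranges: [-2.75, 2.75], [-0.78, 2.1], [0.31, 2.55], [-1.13, 4.27], [0.13, 2.63], [-2.58, 2.58]. Speed limits (rad/s): [2.79, 2.79, 3.14, 3.14, 3.14, 3.14].

### API

Orientations are given as [roll, pitch, yaw] about the fixed x, y, z axes, in that order (R = Rz(yaw) Ry(pitch) Rx(roll)).
In Python, from station import env gives the robot as it stands.
- The arm moves only by the shell command python3 -m jog 'ROWS' [FORCE]. ROWS is JSON, a list of rows, each an object of numbers: "x", "y", "z": the shift along the tool's x, y, z scaled (see below); "rx", "ry", "rz": the turn, a rotation vector about the tool's x, y, z scaled (see below); "jaw": the opening, from -1 (shut) to 1 (fully open). A call has 1 to 20 rows; each row shifts and turns the commanded pose from where the row before left it, along the tool's axes as they then stand; what a row does not reach is not made up. The controller multiplies each number of a shift by 0.02 m and each number of a turn by 360 degrees. A row lasts 1/12 s, in which the tool goes at most 41.7 mm and 7.16 degrees, less where a joint would pass 70% of its speed; a pose out of reach is approached as far as the arm can. A call with a number of a shift or a turn outside -1 to 1 is refused whole. A call with a gripper value outside its range is refused whole. The fingers move at their own pace and stop on an object; FORCE is the grip in N (left out, the last holds). Time passes only in rows, so rows that do not move let the fingers close. It gives the time, the measured TCP pose, the force, the opening and the grip force at its end, in the units of the state.
- env.state(): the state, without advancing time (a new reading comes with each control period).
- env.snapshot(name): name is "scene" or "top"; returns the picture (384x512x3 uint8, red, green, blue); there is no depth.
- env.camera_params(name): a dict with "intrinsics" (3x3 intrinsics, pixels), "R" (3x3) and "t" (3): a world point X has camera coordinates R X + t. Camera axes: x right, y down, z forward; pixel columns grow to the right and rows downward; lengths in m; the calibration is good to about 2 mm. A picture is of the moment at which its call begins. camera_params takes no time and is no camera call.
- env.sign_off(): hands the job in; it is judged then, once.
The state is a dict: "t": time; "joints": joint angles; "joint_velocities": joint speeds; "joint_torque": joint torques, N m; "tcp_pos": TCP position; "tool_rot": TCP orientation; "wrist_force": force on the tool from outside, world axes, zero at the start; "ft_torque": the same for the moment, N m; "width": finger opening in m; "grip_force": force on a finger pad.
Only numpy, scipy, OpenCV 4.12 (cv2) and the standard library are available. Lean on these libraries where they do the work, as an engineer would, in place of code of your own. Each camera call takes 0.05 s, during which the arm holds its last target. There are 200 camera calls.

### The job

The stirrer has been rewired: press the wide cover of its speed controller and the narrow cover of its fuse box down until each clicks and stays shut, in either order. Then take the driver from its stand, put its blade in the screw in the wide cover and turn the screw clockwise until it stops, and put the driver back in the stand, upright with its flange resting on top. Leave the flasks, bottles and other things on the bench where they are.

Things in the scene. Friction and masses are not known exactly. Their poses are not given: they have to be found in the camera images.
- controller: speed controller of the stirrer, wide white box 130 x 104 x 58 mm fixed to the bench, knob and rocker switch on its front, wide hinged cover on top; upright z, origin under the middle of its underside, x towards its back (hinge) side. Its hinge line is 52 mm behind the origin and 60 mm above the table
- wide_cover (a joint): opening angle of the wide cover in rad: 0 shut, grows as the free edge rises and swings back; starts standing open at 0.8 to 1.2. The cover is a plain grey plate 95 x 100 mm, 6 mm thick, hinged at the unit's back edge, with a small tongue under its free edge. A spring lifts it again unless it is pressed right down (about 8 N at the free edge) past a sprung catch, which then holds it
- wide_cover_press (a point): point on the upper face of the wide cover, on its middle line, 82 mm from the hinge line and 13 mm from the free edge; its axes turn with the cover (x from the free edge to the hinge, y along the hinge, z out of the upper face)
- wide_cover_hinge (a point): middle of the hinge line of the wide cover, level with the cover's underside; axes as for the press point
- fusebox: the stirrer's fuse box, narrow white box 130 x 58 x 58 mm fixed to the bench, narrow hinged cover on top; upright z, origin under the middle of its underside, x towards its back (hinge) side. Its hinge line is 52 mm behind the origin and 60 mm above the table
- narrow_cover (a joint): opening angle of the narrow cover in rad: 0 shut, grows as the free edge rises and swings back; starts standing open at 0.8 to 1.2. The cover is a plain grey plate 95 x 54 mm, 6 mm thick, hinged at the unit's back edge, with a small tongue under its free edge. A spring lifts it again unless it is pressed right down (about 8 N at the free edge) past a sprung catch, which then holds it
- narrow_cover_press (a point): point on the upper face of the narrow cover, on its middle line, 82 mm from the hinge line and 13 mm from the free edge; its axes turn with the cover (x from the free edge to the hinge, y along the hinge, z out of the upper face)
- narrow_cover_hinge (a point): middle of the hinge line of the narrow cover, level with the cover's underside; axes as for the press point
- screw (a joint): angle of the captive screw in the wide cover, rad: starts at 0 to 0.2, grows clockwise seen from above, stops at 1.25 (tight; the slot then runs straight from front to back of the cover, along its x). Turns stiffly, 0.04 Nm
- screw_slot (a point): middle of the floor of the screw's slot. Steel head 32 mm across, standing 10 mm above the middle of the wide cover, 42 mm from the hinge line; slot 7 mm wide, 7 mm deep, open at both ends. x runs along the slot, z out of the head; with the cover shut this point is 69 mm above the table
- driver: flat-bladed driver standing upright in the stand, 116 mm long over all, 0.11 kg: square black handle 24 x 24 mm from 4 to 66 mm above the origin, flange 39 mm across and 4 mm thick whose underside is the origin, steel shaft, blade 18 mm wide (along x), 3 mm thick (along y), its end 50 mm below the origin. z points up the handle; handle faces look along x and y
- driver_tip (a point): middle of the blade's end, 50 mm below the driver's origin
- driver_grip (a point): middle of the square handle, 37 mm above the driver's origin: where to grip it
- stand: driver stand, grey block 64 x 64 x 62 mm fixed to the bench with one upright hole 28 mm across and 60 mm deep in the middle; origin under its middle
- stand_mouth (a point): middle of the hole's mouth on top of the stand, 62 mm above the table; the driver's origin lies here when its flange rests on the stand
- flask_a: small stoppered conical flask, 54 mm across, 84 mm high; bystander, origin under it
- flask_b: conical flask, 61 mm across, 95 mm high; bystander, origin under it
- washbottle: white bottle 60 mm across, 155 mm high; bystander
- jar: white reagent jar 72 mm across, 125 mm high; bystander
- vial: amber vial 32 mm across, 55 mm high; bystander
- tape_roll: paper roll standing on end, 96 mm across, 50 mm high; bystander
- marker: marker pen 100 x 15 x 15 mm lying on the bench; bystander

How it is judged:
On the way, in this order (a step that is already met when the one before it is completed fails the run):
1. both covers are pressed shut (value of joint each of wide_cover, narrow_cover below 0.04 rad), for 0.2 s.
2. the driver's blade stands in the screw's slot (all of step 1 and horizontal distance between driver_tip and screw_slot below 0.009 m and z of driver_tip in the frame of screw_slot below 0.004 m and angle between driver's own z axis and vertical below 0.2 rad), for 0.05 s.
3. the screw is turned clockwise to its stop with the driver (all of step 2 and value of joint screw above 1.05 rad), for 0.1 s.
At the end, for the whole second after the job is handed in: Both covers are shut (joint below 0.04 rad) and stay so, the screw is turned past 1.05 rad, and the driver stands at rest in its stand: upright within 0.1 rad, within 9 mm of the hole's middle, its flange within 4 mm of the top of the stand (all of step 1 and value of joint screw above 1.05 rad and angle between driver's own z axis and vertical below 0.1 rad and horizontal distance between driver and stand_mouth below 0.009 m and z of driver in the frame of stand_mouth below 0.004 m and linear speed of driver below 0.02 m/s); the robot touches nothing.
It fails at once if a bystander (flask, bottle, jar, vial, roll or marker) is moved more than 40 mm or knocked over (distance of any of flask_a, flask_b, washbottle, jar, vial, tape_roll, marker from where it was at the start of the episode above 0.04 m or angle between any of flask_a, flask_b, washbottle, jar, vial, tape_roll, marker's own z axis and vertical above 0.6 rad).
It also fails if it takes over 72 s, if anything falls off the work surface, if the arm or the gripper's body presses on something with over 40 N, if the wrist force passes 120 N, or if a joint passes its speed limit or range.

## Working session

There is one attempt and no reset: what is moved stays moved. The work goes in short steps, Python scripts to look and compute and a shell command to move; the robot and the scene stay as the last step left them, time stands still between calls to the robot, and variables do not carry over. Pictures are saved under pics/ and viewed, at most 10 in all, crops included, and the job is handed in when it is done.

```bash
ls; mkdir -p pics
python3 - <<'E'
from station import env
import cv2,numpy as np
for n in("scene","top"):
    im=env.snapshot(n); cv2.imwrite(f"pics/{n}0.png",cv2.resize(im[:,:,::-1],(800,600)))
    cv2.imwrite(f"raw_{n}.png",im[:,:,::-1])
    c=env.camera_params(n); print(n,np.round(c["intrinsics"],1).tolist(),(-np.array(c["R"]).T@c["t"]).round(3),np.round(c["R"],3).tolist())
print(env.state())
E
```

```text
pics
scene [[404.6, 0.0, 256.8], [0.0, 404.6, 188.4], [0.0, 0.0, 1.0]] [ 1.194 -0.209  0.676] [[0.345, 0.939, -0.007], [0.638, -0.24, -0.731], [-0.688, 0.248, -0.682]]
top [[348.7, 0.0, 254.8], [0.0, 348.7, 191.5], [0.0, 0.0, 1.0]] [0.51  0.016 0.884] [[0.016, -1.0, -0.0], [-0.994, -0.016, -0.112], [0.112, 0.002, -0.994]]
{'t': 0.1, 'joints': array([-1.36721029e+00,  2.17721615e-01,  1.61477227e+00,  1.69980556e-05,
        1.31127958e+00, -1.12173976e-01]), 'joint_velocities': array([-0.00016341, -0.00071271, -0.0049899 ,  0.00026139, -0.00258273,
        0.00119689]), 'joint_torque': array([-7.58569113e-04, -3.98080516e+01, -3.04971707e+01, -1.22606316e-04,
        4.33292007e-03, -1.14810638e-05]), 'tcp_pos': array([ 0.19398985, -0.59341854,  0.2520729 ]), 'tool_rot': array([-3.13942739e+00, -2.60433580e-04,  3.15755347e-01]), 'wrist_force': array([ 0.01707963,  0.08398989, -0.15869458]), 'ft_torque': array([-0.01072351,  0.00055021,  0.04783121]), 'grip_force': 0.0, 'width': 0.08506421159694323}
```

View pics/scene0.png

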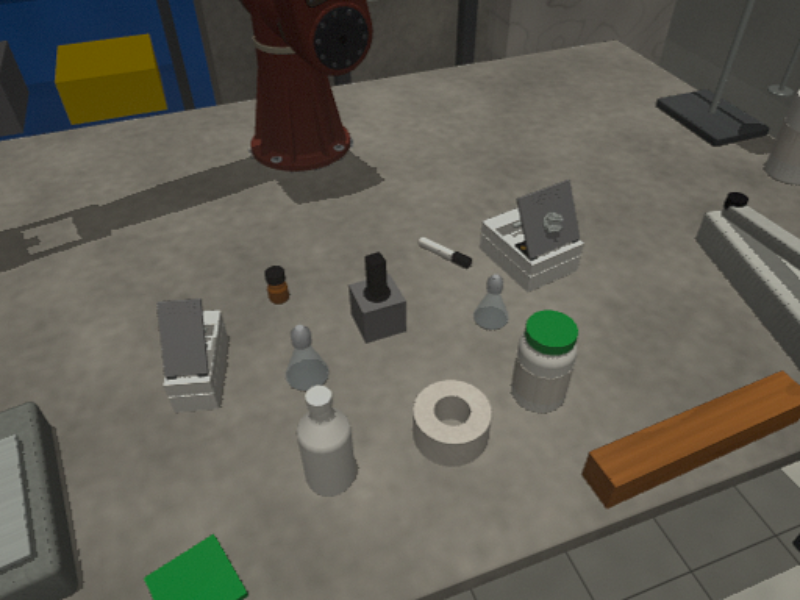

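View pics/top0.png

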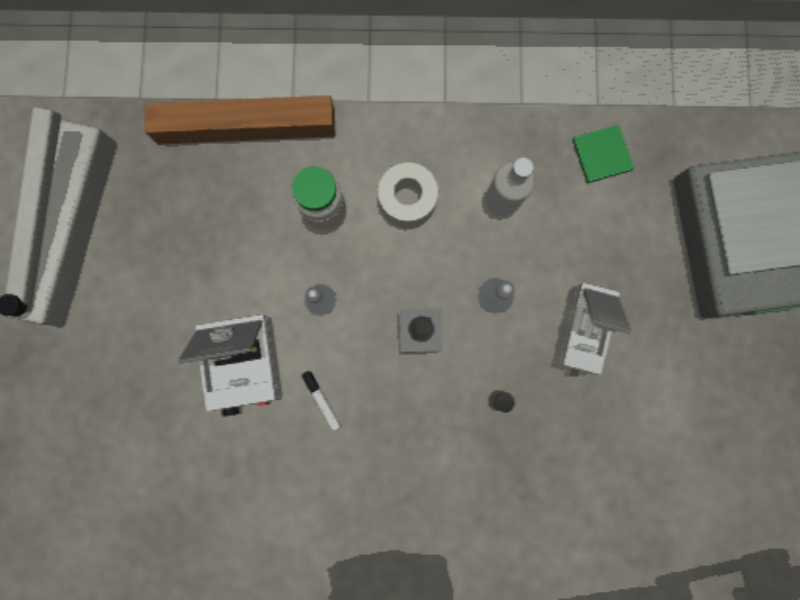

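The scene picture shows the stand with the driver in the middle at (377,300), the controller at upper right (535,235) and the fuse box at left (195,355). In the top view the controller is at (238,362), the fuse box at (590,330) and the stand at (420,330). Both hinges lie on the far side.

Run:
```python
import cv2,numpy as np
im=cv2.imread("raw_top.png")
def crop(x,y,w,h,k):
    c=cv2.resize(im[y:y+h,x:x+w],None,fx=k,fy=k,interpolation=cv2.INTER_CUBIC)
    for i in range(0,w,10): cv2.line(c,(i*k,0),(i*k,12 if (x+i)%50 else 30),(0,0,255),1)
    for j in range(0,h,10): cv2.line(c,(0,j*k),(12 if (y+j)%50 else 30,j*k),(0,0,255),1)
    return c
a=crop(110,195,70,75,5);b=crop(350,175,60,75,5);s=crop(250,190,40,40,5)
H=np.zeros((600,800,3),np.uint8)
H[:375,:350]=a;H[:375,360:660]=b;H[390:590,:200]=s
cv2.imwrite("pics/crop.png",H)
```

```text
(no output)
```

View pics/crop.png

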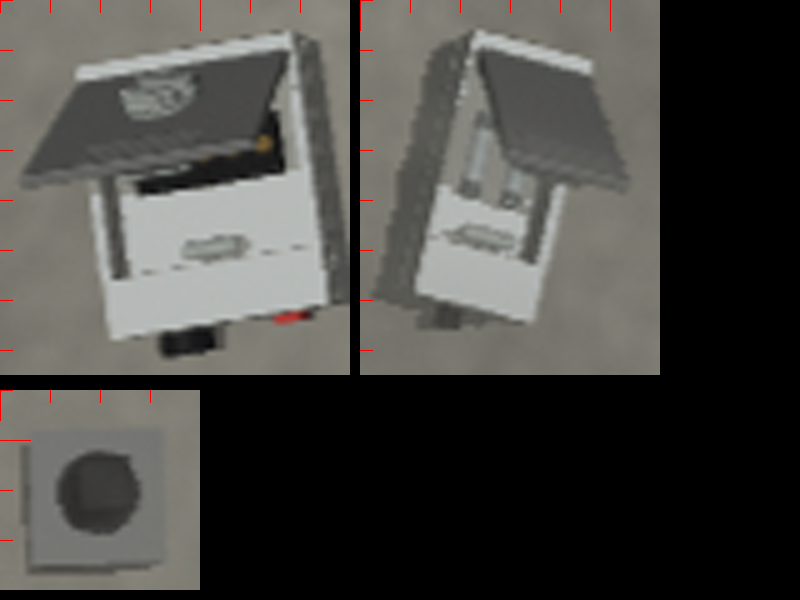

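```bash
cat > h.py <<'E'
import numpy as np,cv2
from station import env
def ray(n,px,z):
    c=env.camera_params(n);R=np.array(c["R"]);t=np.array(c["t"]).ravel();K=np.array(c["intrinsics"])
    o=-R.T@t;d=R.T@np.linalg.solve(K,[px[0],px[1],1]);return o+d*(z-o[2])/d[2]
def proj(n,X):
    c=env.camera_params(n);p=np.array(c["intrinsics"])@(np.array(c["R"])@X+np.array(c["t"]).ravel());return p[:2]/p[2]
E
python3 - <<'E'
from h import *
def P(ox,oy,l,z): return np.array([ray("top",(ox+a/5-.5,oy+b/5-.5),z) for a,b in l])
# order FL FR BR BL (image)
for n,q in dict(ctrl=P(110,195,[(112,338),(328,302),(292,30),(78,68)],.058),fuse=P(350,175,[(55,292),(173,322),(232,68),(115,30)],.058),stand=P(250,190,[(28,175),(163,173),(165,40),(32,40)],.062)).items():
    print(n,q[:,:2].round(3).tolist(),"c",q.mean(0).round(4))
    s=np.roll(q,-1,0)-q;print(np.linalg.norm(s,axis=1).round(4))
    ax=(q[2]+q[3]-q[0]-q[1])/2;print("yaw",np.degrees(np.arctan2(ax[1],ax[0])))
    ay=(q[0]+q[3]-q[1]-q[2])/2;print("yaw2",np.degrees(np.arctan2(-ay[0],ay[1])))
    u=ax/np.linalg.norm(ax)
    print("hinge",(q.mean(0)+.052*u).round(4),"press shut",(q.mean(0)-.03*u).round(4),"screw",(q.mean(0)+.01*u).round(4))
# handle top z=.062+.066=.128, blob
for px in [(250+101/5-.5,190+97/5-.5)]: print("handle top?",ray("top",px,.128).round(4))
# top camera: opening angle from free corners
E
```

```text
ctrl [[0.433, 0.302], [0.451, 0.202], [0.578, 0.224], [0.559, 0.325]] c [0.5053 0.2631 0.058 ]
[0.1016 0.1291 0.1025 0.1277]
yaw 10.192172074585184
yaw2 10.661246610850675
hinge [0.5565 0.2723 0.058 ] press shut [0.4758 0.2578 0.058 ] screw [0.5151 0.2649 0.058 ]
fuse [[0.509, -0.232], [0.496, -0.287], [0.616, -0.318], [0.634, -0.263]] c [ 0.5638 -0.275   0.058 ]
[0.0566 0.1246 0.0581 0.1287]
yaw -14.21802941400359
yaw2 -15.459949899474504
hinge [ 0.6142 -0.2878  0.058 ] press shut [ 0.5347 -0.2677  0.058 ] screw [ 0.5735 -0.2775  0.058 ]
stand [[0.525, 0.016], [0.527, -0.047], [0.589, -0.048], [0.588, 0.015]] c [ 0.5572 -0.0159  0.062 ]
[0.0634 0.0627 0.0629 0.0636]
yaw -0.6418883280947995
yaw2 1.3209054942425813
hinge [ 0.6092 -0.0165  0.062 ] press shut [ 0.5272 -0.0156  0.062 ] screw [ 0.5672 -0.016   0.062 ]
handle top? [ 0.5577 -0.015   0.128 ]
```

Run:
```python
from h import *
for n,l,ox,oy,h,yaw in [("ctrl",[(24,180),(268,147)],110,195,(.5565,.2723),.183),("fuse",[(148,157),(266,180)],350,175,(.6142,-.2878),-.26)]:
    u=np.array([np.cos(yaw),np.sin(yaw)]);m=np.mean(l,0)
    for th in np.arange(.7,1.31,.1):
        z=.060+.095*np.sin(th)+.003*np.cos(th)
        X=ray("top",(ox+m[0]/5-.5,oy+m[1]/5-.5),z)[:2]
        print(n,round(th,1),"obs",round(-(X-h)@u,4),"model",round(.095*np.cos(th)-.003*np.sin(th),4))
yaw=env.state()["tool_rot"][2];p=env.state()["tcp_pos"]
u=np.array([np.cos(-.26),np.sin(-.26)])
T=np.array([.6142,-.2878])-.027*u;d=T-p[:2]
ty=-.26
for y in (yaw,ty): print("shift tool x,y mm",1e3*(d@[np.cos(y),np.sin(y)]),1e3*(d@[np.sin(y),-np.cos(y)]),"target",T)
```

```text
ctrl 0.7 obs 0.0427 model 0.0707
ctrl 0.8 obs 0.0431 model 0.064
ctrl 0.9 obs 0.0435 model 0.0567
ctrl 1.0 obs 0.0439 model 0.0488
ctrl 1.1 obs 0.0442 model 0.0404
ctrl 1.2 obs 0.0444 model 0.0316
ctrl 1.3 obs 0.0446 model 0.0225
fuse 0.7 obs 0.051 model 0.0707
fuse 0.8 obs 0.0521 model 0.064
fuse 0.9 obs 0.0532 model 0.0567
fuse 1.0 obs 0.054 model 0.0488
fuse 1.1 obs 0.0548 model 0.0404
fuse 1.2 obs 0.0554 model 0.0316
fuse 1.3 obs 0.0559 model 0.0225
shift tool x,y mm 471.6938624889613 -174.72027302922993 target [ 0.58810747 -0.28085883]
shift tool x,y mm 300.5182934796232 -403.37455175216354 target [ 0.58810747 -0.28085883]
```

```bash
python3 -m jog '[{"rz":0.0183,"jaw":-1},{"rz":0.0183,"jaw":-1},{"rz":0.0183,"jaw":-1},{"rz":0.0183,"jaw":-1},{"rz":0.0183,"jaw":-1}]' 40
python3 -m jog '[{"x":0.74,"y":-1,"jaw":-1},{"x":0.74,"y":-1,"jaw":-1},{"x":0.74,"y":-1,"jaw":-1},{"x":0.74,"y":-1,"jaw":-1},{"x":0.74,"y":-1,"jaw":-1},{"x":0.74,"y":-1,"jaw":-1},{"x":0.74,"y":-1,"jaw":-1},{"x":0.74,"y":-1,"jaw":-1},{"x":0.74,"y":-1,"jaw":-1},{"x":0.74,"y":-1,"jaw":-1},{"x":0.74,"y":-1,"jaw":-1},{"x":0.74,"y":-1,"jaw":-1},{"x":0.74,"y":-1,"jaw":-1},{"x":0.74,"y":-1,"jaw":-1},{"x":0.74,"y":-1,"jaw":-1},{"x":0.74,"y":-1,"jaw":-1},{"x":0.74,"y":-1,"jaw":-1},{"x":0.74,"y":-1,"jaw":-1},{"x":0.74,"y":-1,"jaw":-1},{"x":0.74,"y":-1,"jaw":-1}]'
```

```text
validation failed for argument at $[0]...
validation failed for argument at $[0]...
```

```bash
python3 -m jog '[{"x":0,"y":0,"z":0,"rx":0,"ry":0,"rz":0.0183,"jaw":-1},{"x":0,"y":0,"z":0,"rx":0,"ry":0,"rz":0.0183,"jaw":-1},{"x":0,"y":0,"z":0,"rx":0,"ry":0,"rz":0.0183,"jaw":-1},{"x":0,"y":0,"z":0,"rx":0,"ry":0,"rz":0.0183,"jaw":-1},{"x":0,"y":0,"z":0,"rx":0,"ry":0,"rz":0.0183,"jaw":-1}]' 40
```

```text
t: 0.52
tcp_pos: [0.194, -0.5936, 0.2525]
tool_rot: [-3.14, 0.001, -0.265]
wrist_force: [-0.1, -0.9, -0.3]
width: 0.0257
grip_force: 0.0
```

```bash
python3 -m jog --help; python3 -c "
from station import env; s=env.state(); print(s['t'],s['tcp_pos'],s['tool_rot'])"
```

```text
0.5167 [ 0.19402863 -0.59361777  0.25246693] [-3.14023275e+00  6.82770696e-04 -2.64821135e-01]invalid input: not JSON, or not a number
```

All keys are required.

```bash
python3 -m jog '[{"x":0.74,"y":-1,"z":0,"rx":0,"ry":0,"rz":0,"jaw":-1},{"x":0.74,"y":-1,"z":0,"rx":0,"ry":0,"rz":0,"jaw":-1},{"x":0.74,"y":-1,"z":0,"rx":0,"ry":0,"rz":0,"jaw":-1},{"x":0.74,"y":-1,"z":0,"rx":0,"ry":0,"rz":0,"jaw":-1},{"x":0.74,"y":-1,"z":0,"rx":0,"ry":0,"rz":0,"jaw":-1},{"x":0.74,"y":-1,"z":0,"rx":0,"ry":0,"rz":0,"jaw":-1},{"x":0.74,"y":-1,"z":0,"rx":0,"ry":0,"rz":0,"jaw":-1},{"x":0.74,"y":-1,"z":0,"rx":0,"ry":0,"rz":0,"jaw":-1},{"x":0.74,"y":-1,"z":0,"rx":0,"ry":0,"rz":0,"jaw":-1},{"x":0.74,"y":-1,"z":0,"rx":0,"ry":0,"rz":0,"jaw":-1},{"x":0.74,"y":-1,"z":0,"rx":0,"ry":0,"rz":0,"jaw":-1},{"x":0.74,"y":-1,"z":0,"rx":0,"ry":0,"rz":0,"jaw":-1},{"x":0.74,"y":-1,"z":0,"rx":0,"ry":0,"rz":0,"jaw":-1},{"x":0.74,"y":-1,"z":0,"rx":0,"ry":0,"rz":0,"jaw":-1},{"x":0.74,"y":-1,"z":0,"rx":0,"ry":0,"rz":0,"jaw":-1},{"x":0.74,"y":-1,"z":0,"rx":0,"ry":0,"rz":0,"jaw":-1},{"x":0.74,"y":-1,"z":0,"rx":0,"ry":0,"rz":0,"jaw":-1},{"x":0.74,"y":-1,"z":0,"rx":0,"ry":0,"rz":0,"jaw":-1},{"x":0.74,"y":-1,"z":0,"rx":0,"ry":0,"rz":0,"jaw":-1},{"x":0.74,"y":-1,"z":0,"rx":0,"ry":0,"rz":0,"jaw":-1}]'
```

```text
t: 2.18
tcp_pos: [0.5832, -0.2822, 0.2525]
tool_rot: [-3.141, 0.001, -0.259]
wrist_force: [-0.2, -1.3, -1.1]
width: -0.0
grip_force: 0.0
```

```bash
python3 -m jog '[{"x":0,"y":0,"z":1,"rx":0,"ry":0,"rz":0,"jaw":-1},{"x":0,"y":0,"z":1,"rx":0,"ry":0,"rz":0,"jaw":-1},{"x":0,"y":0,"z":1,"rx":0,"ry":0,"rz":0,"jaw":-1},{"x":0,"y":0,"z":1,"rx":0,"ry":0,"rz":0,"jaw":-1},{"x":0,"y":0,"z":1,"rx":0,"ry":0,"rz":0,"jaw":-1},{"x":-0.45,"y":0,"z":0.35,"rx":0,"ry":0,"rz":0,"jaw":-1},{"x":-0.45,"y":0,"z":0.4,"rx":0,"ry":0,"rz":0,"jaw":-1},{"x":-0.35,"y":0,"z":0.5,"rx":0,"ry":0,"rz":0,"jaw":-1},{"x":-0.25,"y":0,"z":0.45,"rx":0,"ry":0,"rz":0,"jaw":-1},{"x":-0.2,"y":0,"z":0.4,"rx":0,"ry":0,"rz":0,"jaw":-1},{"x":-0.3,"y":0,"z":0.5,"rx":0,"ry":0,"rz":0,"jaw":-1}]'
```

```text
t: 3.1
tcp_pos: [0.5451, -0.2736, 0.1016]
tool_rot: [3.141, -0.004, -0.259]
wrist_force: [2.3, -0.7, 2.0]
width: 0.0001
grip_force: 1.1
```

Run:
```python
from h import *
im=env.snapshot("top")[:,:,::-1];s=env.snapshot("scene")[:,:,::-1]
a=cv2.resize(im[165:265,340:430],None,fx=4,fy=4);b=cv2.resize(s[160:280,80:180],None,fx=4,fy=4)
H=np.zeros((480,780,3),np.uint8);H[:400,:360]=a;H[:480,370:770]=b;cv2.imwrite("pics/f1.png",H)
```

```text
(no output)
```

View pics/f1.png

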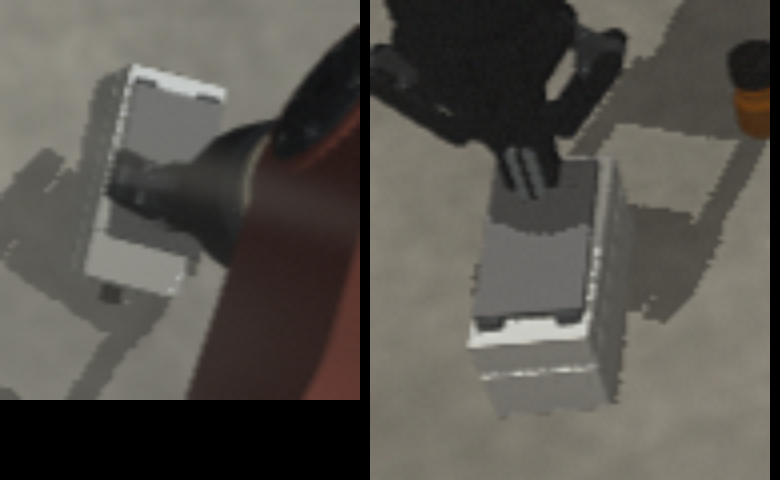

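The fingertips are on the narrow cover, about (525,180) in the right crop, and the cover is nearly shut. Next I press it home.

```bash
python3 -m jog '[{"x":-0.15,"y":0,"z":0.4,"rx":0,"ry":0,"rz":0,"jaw":-1},{"x":0,"y":0,"z":0.3,"rx":0,"ry":0,"rz":0,"jaw":-1},{"x":0,"y":0,"z":0.1,"rx":0,"ry":0,"rz":0,"jaw":-1}]'; python3 -m jog '[{"x":0,"y":0,"z":0.1,"rx":0,"ry":0,"rz":0,"jaw":-1},{"x":0,"y":0,"z":0,"rx":0,"ry":0,"rz":0,"jaw":-1}]'
```

```text
t: 3.45
tcp_pos: [0.5415, -0.2725, 0.0876]
tool_rot: [-3.141, 0.001, -0.259]
wrist_force: [-6.8, 3.5, 20.8]
width: -0.0003
grip_force: 10.3
t: 3.62
tcp_pos: [0.5415, -0.2725, 0.0876]
tool_rot: [-3.141, 0.002, -0.259]
wrist_force: [-8.3, 6.1, 21.0]
width: -0.0
grip_force: 10.6
```

```bash
python3 -m jog '[{"x":0,"y":0,"z":0.2,"rx":0,"ry":0,"rz":0,"jaw":-1},{"x":0,"y":0,"z":0,"rx":0,"ry":0,"rz":0,"jaw":-1}]'; python3 -m jog '[{"x":0,"y":0,"z":-1,"rx":0,"ry":0,"rz":0,"jaw":-1},{"x":0,"y":0,"z":-1,"rx":0,"ry":0,"rz":0,"jaw":-1},{"x":0,"y":0,"z":-1,"rx":0,"ry":0,"rz":0,"jaw":-1},{"x":0,"y":0,"z":-1,"rx":0,"ry":0,"rz":0,"jaw":-1},{"x":0,"y":0,"z":-1,"rx":0,"ry":0,"rz":0,"jaw":-1},{"x":0,"y":0,"z":-1,"rx":0,"ry":0,"rz":0,"jaw":-1},{"x":0,"y":0,"z":-1,"rx":0,"ry":0,"rz":0,"jaw":-1},{"x":0,"y":0,"z":-1,"rx":0,"ry":0,"rz":0,"jaw":-1}]'
python3 - <<'E'
from h import *
s=env.state();p=s["tcp_pos"];y=.183
u=np.array([np.cos(y),np.sin(y)]);T=np.array([.5565,.2723])-.024*u;d=T-p[:2]
print(T,"tool shift after turn mm",1e3*(d@u),1e3*(d@[np.sin(y),-np.cos(y)]),"rz tot",(s["tool_rot"][2]-y)/2/np.pi)
c=env.snapshot("scene")[160:280,80:180,::-1];cv2.imwrite("pics/f2.png",cv2.resize(c,None,fx=4,fy=4))
E
```

```text
t: 3.78
tcp_pos: [0.5416, -0.2727, 0.0873]
tool_rot: [-3.141, 0.003, -0.258]
wrist_force: [-15.1, 9.7, 38.5]
width: 0.0004
grip_force: 19.4
t: 4.45
tcp_pos: [0.5408, -0.2722, 0.2399]
tool_rot: [3.142, 0.001, -0.259]
wrist_force: [0.0, 0.0, 0.2]
width: 0.0
grip_force: 0.0
[0.53290075 0.26793247] tool shift after turn mm 90.50956001515021 -532.5483663113 rz tot -0.0703583179009005
```

View pics/f2.png

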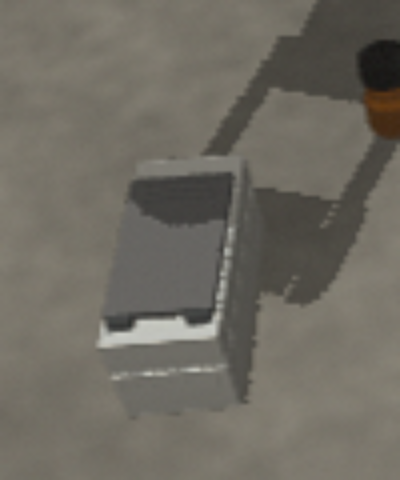

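The narrow cover lies flat and stays shut (crop around (170,250)). Now the wide one.

```bash
python3 -m jog '[{"x":0,"y":0,"z":0,"rx":0,"ry":0,"rz":-0.0176,"jaw":-1},{"x":0,"y":0,"z":0,"rx":0,"ry":0,"rz":-0.0176,"jaw":-1},{"x":0,"y":0,"z":0,"rx":0,"ry":0,"rz":-0.0176,"jaw":-1},{"x":0,"y":0,"z":0,"rx":0,"ry":0,"rz":-0.0176,"jaw":-1},{"x":0.17,"y":-1,"z":0,"rx":0,"ry":0,"rz":0,"jaw":-1},{"x":0.17,"y":-1,"z":0,"rx":0,"ry":0,"rz":0,"jaw":-1},{"x":0.17,"y":-1,"z":0,"rx":0,"ry":0,"rz":0,"jaw":-1},{"x":0.17,"y":-1,"z":0,"rx":0,"ry":0,"rz":0,"jaw":-1},{"x":0.17,"y":-1,"z":0,"rx":0,"ry":0,"rz":0,"jaw":-1},{"x":0.17,"y":-1,"z":0,"rx":0,"ry":0,"rz":0,"jaw":-1},{"x":0.17,"y":-1,"z":0,"rx":0,"ry":0,"rz":0,"jaw":-1},{"x":0.17,"y":-1,"z":0,"rx":0,"ry":0,"rz":0,"jaw":-1},{"x":0.17,"y":-1,"z":0,"rx":0,"ry":0,"rz":0,"jaw":-1},{"x":0.17,"y":-1,"z":0,"rx":0,"ry":0,"rz":0,"jaw":-1},{"x":0.17,"y":-1,"z":0,"rx":0,"ry":0,"rz":0,"jaw":-1},{"x":0.17,"y":-1,"z":0,"rx":0,"ry":0,"rz":0,"jaw":-1},{"x":0.17,"y":-1,"z":0,"rx":0,"ry":0,"rz":0,"jaw":-1},{"x":0.17,"y":-1,"z":0,"rx":0,"ry":0,"rz":0,"jaw":-1},{"x":0.17,"y":-1,"z":0,"rx":0,"ry":0,"rz":0,"jaw":-1},{"x":0.17,"y":-1,"z":0,"rx":0,"ry":0,"rz":0,"jaw":-1}]'
python3 -m jog '[{"x":0.17,"y":-0.97,"z":0,"rx":0,"ry":0,"rz":0,"jaw":-1},{"x":0.17,"y":-0.97,"z":0,"rx":0,"ry":0,"rz":0,"jaw":-1},{"x":0.17,"y":-0.97,"z":0,"rx":0,"ry":0,"rz":0,"jaw":-1},{"x":0.17,"y":-0.97,"z":0,"rx":0,"ry":0,"rz":0,"jaw":-1},{"x":0.17,"y":-0.97,"z":0,"rx":0,"ry":0,"rz":0,"jaw":-1},{"x":0.17,"y":-0.97,"z":0,"rx":0,"ry":0,"rz":0,"jaw":-1},{"x":0.17,"y":-0.97,"z":0,"rx":0,"ry":0,"rz":0,"jaw":-1},{"x":0.17,"y":-0.97,"z":0,"rx":0,"ry":0,"rz":0,"jaw":-1},{"x":0.17,"y":-0.97,"z":0,"rx":0,"ry":0,"rz":0,"jaw":-1},{"x":0.17,"y":-0.97,"z":0,"rx":0,"ry":0,"rz":0,"jaw":-1},{"x":0.17,"y":-0.97,"z":0,"rx":0,"ry":0,"rz":0,"jaw":-1},{"x":0,"y":0,"z":0,"rx":0,"ry":0,"rz":0,"jaw":-1}]'
```

```text
t: 6.17
tcp_pos: [0.5359, 0.0532, 0.2385]
tool_rot: [3.142, 0.001, 0.183]
wrist_force: [-0.2, -0.2, 0.1]
width: -0.0001
grip_force: 0.0
t: 7.17
tcp_pos: [0.5337, 0.2718, 0.2384]
tool_rot: [-3.14, 0.0, 0.186]
wrist_force: [0.9, 0.1, -0.5]
width: -0.0001
grip_force: 0.0
```

```bash
python3 -m jog '[{"x":0,"y":0,"z":1,"rx":0,"ry":0,"rz":0,"jaw":-1},{"x":0,"y":0,"z":1,"rx":0,"ry":0,"rz":0,"jaw":-1},{"x":0,"y":0,"z":1,"rx":0,"ry":0,"rz":0,"jaw":-1},{"x":0,"y":0,"z":1,"rx":0,"ry":0,"rz":0,"jaw":-1},{"x":-0.5,"y":0,"z":0.4,"rx":0,"ry":0,"rz":0,"jaw":-1},{"x":-0.5,"y":0,"z":0.4,"rx":0,"ry":0,"rz":0,"jaw":-1},{"x":-0.45,"y":0,"z":0.45,"rx":0,"ry":0,"rz":0,"jaw":-1},{"x":-0.35,"y":0,"z":0.45,"rx":0,"ry":0,"rz":0,"jaw":-1},{"x":-0.25,"y":0,"z":0.4,"rx":0,"ry":0,"rz":0,"jaw":-1},{"x":-0.25,"y":0,"z":0.4,"rx":0,"ry":0,"rz":0,"jaw":-1}]'
python3 -m jog '[{"x":-0.2,"y":0,"z":0.45,"rx":0,"ry":0,"rz":0,"jaw":-1},{"x":-0.15,"y":0,"z":0.4,"rx":0,"ry":0,"rz":0,"jaw":-1},{"x":0,"y":0,"z":0.15,"rx":0,"ry":0,"rz":0,"jaw":-1},{"x":0,"y":0,"z":0.1,"rx":0,"ry":0,"rz":0,"jaw":-1}]'
```

```text
t: 8.0
tcp_pos: [0.4895, 0.2602, 0.1091]
tool_rot: [3.142, -0.002, 0.183]
wrist_force: [1.9, 0.2, 1.3]
width: 0.0002
grip_force: 1.0
t: 8.33
tcp_pos: [0.4828, 0.2594, 0.0877]
tool_rot: [-3.141, -0.001, 0.183]
wrist_force: [-2.8, -1.7, 17.8]
width: 0.0002
grip_force: 8.8
```

```bash
python3 -m jog '[{"x":0,"y":0,"z":0.2,"rx":0,"ry":0,"rz":0,"jaw":-1},{"x":0,"y":0,"z":0.1,"rx":0,"ry":0,"rz":0,"jaw":-1},{"x":0,"y":0,"z":0,"rx":0,"ry":0,"rz":0,"jaw":-1}]'; python3 -m jog '[{"x":0,"y":0,"z":-1,"rx":0,"ry":0,"rz":0,"jaw":-1},{"x":0,"y":0,"z":-1,"rx":0,"ry":0,"rz":0,"jaw":-1},{"x":0,"y":0,"z":-1,"rx":0,"ry":0,"rz":0,"jaw":-1},{"x":0,"y":0,"z":-1,"rx":0,"ry":0,"rz":0,"jaw":-1},{"x":0,"y":0,"z":-1,"rx":0,"ry":0,"rz":0,"jaw":-1},{"x":0,"y":0,"z":-1,"rx":0,"ry":0,"rz":0,"jaw":-1},{"x":0,"y":0,"z":-1,"rx":0,"ry":0,"rz":0,"jaw":-1},{"x":0,"y":0,"z":-1,"rx":0,"ry":0,"rz":0,"jaw":1},{"x":-1,"y":1,"z":-1,"rx":0,"ry":0,"rz":0,"jaw":1},{"x":-1,"y":1,"z":0,"rx":0,"ry":0,"rz":0,"jaw":1},{"x":-1,"y":1,"z":0,"rx":0,"ry":0,"rz":0,"jaw":1},{"x":-1,"y":1,"z":0,"rx":0,"ry":0,"rz":0,"jaw":1},{"x":-1,"y":1,"z":0,"rx":0,"ry":0,"rz":0,"jaw":1}]'
python3 - <<'E'
from h import *
t=env.snapshot("top")[:,:,::-1];s=env.snapshot("scene")[:,:,::-1]
cv2.imwrite("raw_top2.png",t);cv2.imwrite("raw_scene2.png",s)
def crop(im,x,y,w,h,k):
    c=cv2.resize(im[y:y+h,x:x+w],None,fx=k,fy=k,interpolation=cv2.INTER_CUBIC)
    for i in range(0,w,10): cv2.line(c,(i*k,0),(i*k,12 if (x+i)%50 else 30),(0,0,255),1)
    for j in range(0,h,10): cv2.line(c,(0,j*k),(12 if (y+j)%50 else 30,j*k),(0,0,255),1)
    return c
H=np.zeros((600,800,3),np.uint8)
H[:480,:300]=crop(t,120,195,50,80,6);
c=crop(s,300,125,80,70,6);H[:420,310:790]=c
cv2.imwrite("pics/w1.png",H);
E
```

```text
t: 8.58
tcp_pos: [0.4829, 0.2596, 0.0874]
tool_rot: [3.141, 0.002, 0.184]
wrist_force: [-10.9, -6.0, 36.3]
width: -0.0004
grip_force: 17.9
t: 9.67
tcp_pos: [0.3999, 0.1419, 0.2601]
tool_rot: [-3.141, 0.004, 0.184]
wrist_force: [0.1, -1.7, 0.4]
width: 0.0723
grip_force: 0.0
```

View pics/w1.png

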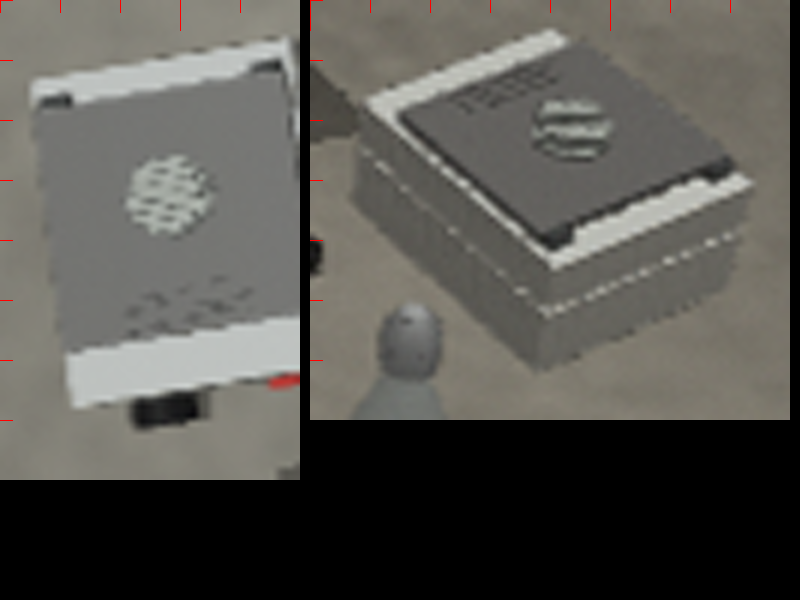

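Run:
```python
from h import *
t=cv2.imread("raw_top2.png");s=cv2.imread("raw_scene2.png")
print("top ctr",ray("top",(120+169/6-.5,195+195/6-.5),.076).round(4),"scene ctr",ray("scene",(300+261/6-.5,125+128/6-.5),.076).round(4))
a=ray("scene",(300+227/6-.5,125+122/6-.5),.076);b=ray("scene",(300+295/6-.5,125+137/6-.5),.076);d=b-a;print("slot yaw",np.arctan2(d[1],d[0])%np.pi,np.linalg.norm(d))
# automatic: bright head blob in scene rectified to z=.076 plane
c=np.array([.5151,.2649]);h=.03;k=8
W=[(c[0]-h,c[1]-h),(c[0]+h,c[1]-h),(c[0]+h,c[1]+h),(c[0]-h,c[1]+h)]
for n,im in(("scene",s),("top",t)):
    src=np.float32([proj(n,np.array([x,y,.076])) for x,y in W]);M=cv2.getPerspectiveTransform(src,np.float32([[0,0],[480,0],[480,480],[0,480]]))
    g=cv2.cvtColor(cv2.warpPerspective(im,M,(480,480),flags=cv2.INTER_CUBIC),cv2.COLOR_BGR2GRAY)
    cv2.imwrite(f"rect_{n}.png",g)
    m=cv2.morphologyEx((g>140).astype(np.uint8),cv2.MORPH_CLOSE,np.ones((61,61)))
    (x,y),r=cv2.minEnclosingCircle(cv2.findNonZero(m));print(n,"head",c[0]-h+x/8000,c[1]-h+y/8000,r/8)
    Y,X=np.mgrid[:480,:480];w=((X-x)**2+(Y-y)**2<(11*8)**2)
    # slot direction: std of profile across the direction
    best=[]
    for q in np.arange(0,np.pi,.02):
        v=(-(X-x)*np.sin(q)+(Y-y)*np.cos(q))/8
        p=[g[w&(np.abs(v-o)<1)].mean() for o in np.arange(-9,10,2)]
        best.append((np.std(p),q,np.round(p).tolist()))
    print(sorted(best)[-1],sorted(best)[-2][1])
# driver handle: from scene2/top2 dark top face
g=t[190:230,250:290].max(2);m=(g<62).astype(np.uint8);cn=max(cv2.findContours(m,0,2)[0],key=cv2.contourArea)
print(np.unique(g)[:10],cv2.minAreaRect(cn))
H=np.hstack([cv2.imread("rect_scene.png"),np.zeros((480,10,3),np.uint8)+255])
A=cv2.resize(t[190:220,253:283],None,fx=10,fy=10,interpolation=cv2.INTER_CUBIC);A=np.clip(A.astype(int)*2,0,255).astype(np.uint8)
o=np.zeros((480,800,3),np.uint8);o[:,:490]=H;o[:300,490:790]=A;cv2.imwrite("pics/r.png",o)
```

```text
top ctr [0.5148 0.2635 0.076 ] scene ctr [0.5196 0.2593 0.076 ]
slot yaw 0.8407186729612117 0.028036420143855594
scene head 0.5194127403259277 0.25927536239624027 18.062753677368164
(np.float64(28.897772177795673), np.float64(1.16), [72.0, 97.0, 128.0, 150.0, 147.0, 123.0, 93.0, 72.0, 70.0, 97.0]) 1.1400000000000001
top head 0.5143009544372559 0.26395029487609867 16.31048011779785
(np.float64(7.6877159371167405), np.float64(1.34), [146.0, 161.0, 161.0, 150.0, 165.0, 165.0, 141.0, 159.0, 156.0, 150.0]) 1.36
[46 47 48 49 50 51 52 53 54 55] ((19.0, 20.0), (14.0, 14.0), 90.0)
```

View pics/r.png

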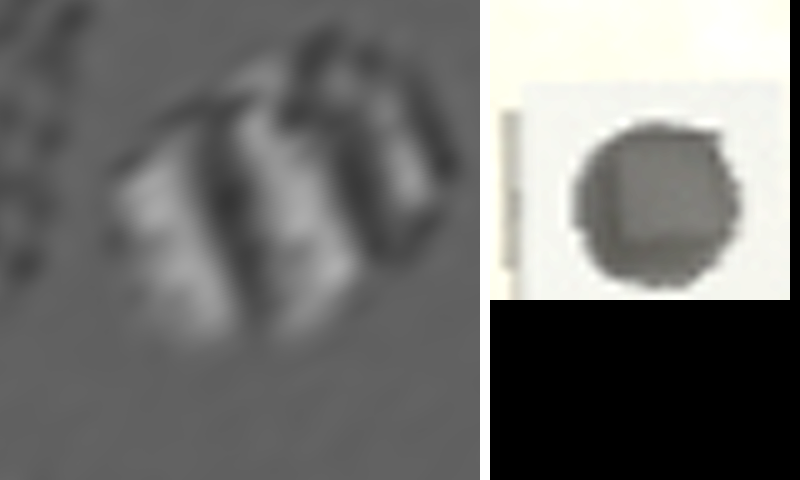

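The wide cover is shut and flat. The screw head is at (169,195) in the left crop, and its slot runs at a yaw of about 1.3 rad. The handle is nearly aligned with the axes, around (668,185) in the rectified picture.

Run:
```python
from h import *
t=cv2.imread("raw_top2.png")
g=cv2.resize(t[190:220,253:283],None,fx=10,fy=10,interpolation=cv2.INTER_CUBIC).max(2)
print(np.percentile(g[130:270,100:240],[5,20,40,60,80]))
for lo,hi in((54,72),(56,75),(58,75)):
    m=cv2.morphologyEx(((g>lo)&(g<hi)).astype(np.uint8),cv2.MORPH_OPEN,np.ones((25,25)));cn=max(cv2.findContours(m,0,2)[0],key=cv2.contourArea);r=cv2.minAreaRect(cn);print(r,ray("top",(253+r[0][0]/10-.5,190+r[0][1]/10-.5),.128).round(4))
s=env.state();print(s["tcp_pos"],s["tool_rot"],s["joints"])
```

```text
[49. 53. 58. 61. 64.]
((185.49996948242188, 190.49996948242188), (112.99998474121094, 98.99998474121094), -0.0) [ 0.5585 -0.0179  0.128 ]
((187.0, 190.0), (94.0, 112.0), 90.0) [ 0.5586 -0.0182  0.128 ]
((187.5, 190.5), (87.0, 107.0), 90.0) [ 0.5585 -0.0184  0.128 ]
[0.39868949 0.1406765  0.25940032] [3.14113611 0.0054827  0.18086019] [ 1.73210233e-01 -2.39798513e-01  2.05399640e+00 -5.12916140e-04
  1.33287385e+00  1.56326737e+00]
```

```bash
python3 -m jog '[{"x":0,"y":0,"z":0,"rx":0,"ry":0,"rz":0.0144,"jaw":1},{"x":0,"y":0,"z":0,"rx":0,"ry":0,"rz":0.0144,"jaw":1},{"x":1,"y":0.98,"z":0,"rx":0,"ry":0,"rz":0,"jaw":1},{"x":1,"y":0.98,"z":0,"rx":0,"ry":0,"rz":0,"jaw":1},{"x":1,"y":0.98,"z":0,"rx":0,"ry":0,"rz":0,"jaw":1},{"x":1,"y":0.98,"z":0,"rx":0,"ry":0,"rz":0,"jaw":1},{"x":1,"y":0.98,"z":0,"rx":0,"ry":0,"rz":0,"jaw":1},{"x":1,"y":0.98,"z":0,"rx":0,"ry":0,"rz":0,"jaw":1},{"x":1,"y":0.98,"z":0,"rx":0,"ry":0,"rz":0,"jaw":1},{"x":1,"y":0.98,"z":0,"rx":0,"ry":0,"rz":0,"jaw":1},{"x":0,"y":0,"z":1,"rx":0,"ry":0,"rz":0,"jaw":1},{"x":0,"y":0,"z":1,"rx":0,"ry":0,"rz":0,"jaw":1},{"x":0,"y":0,"z":1,"rx":0,"ry":0,"rz":0,"jaw":1},{"x":0,"y":0,"z":0,"rx":0,"ry":0,"rz":0,"jaw":1}]'
```

```text
t: 10.93
tcp_pos: [0.5589, -0.0127, 0.1952]
tool_rot: [-3.139, 0.011, 0.002]
wrist_force: [-0.7, -0.2, -1.5]
width: 0.0854
grip_force: 0.0
```

```bash
python3 -m jog '[{"x":-0.05,"y":0.18,"z":1,"rx":0,"ry":0,"rz":0,"jaw":1},{"x":0,"y":0,"z":1,"rx":0,"ry":0,"rz":0,"jaw":1},{"x":0,"y":0,"z":1,"rx":0,"ry":0,"rz":0,"jaw":1},{"x":0,"y":0,"z":1,"rx":0,"ry":0,"rz":0,"jaw":1},{"x":0,"y":0,"z":0.5,"rx":0,"ry":0,"rz":0,"jaw":1},{"x":0,"y":0,"z":0,"rx":0,"ry":0,"rz":0,"jaw":1}]'
python3 -m jog '[{"x":0,"y":0,"z":0,"rx":0,"ry":0,"rz":0,"jaw":-1},{"x":0,"y":0,"z":0,"rx":0,"ry":0,"rz":0,"jaw":-1},{"x":0,"y":0,"z":0,"rx":0,"ry":0,"rz":0,"jaw":-1},{"x":0,"y":0,"z":0,"rx":0,"ry":0,"rz":0,"jaw":-1},{"x":0,"y":0,"z":0,"rx":0,"ry":0,"rz":0,"jaw":-1},{"x":0,"y":0,"z":0,"rx":0,"ry":0,"rz":0,"jaw":-1},{"x":0,"y":0,"z":0,"rx":0,"ry":0,"rz":0,"jaw":-1},{"x":0,"y":0,"z":0,"rx":0,"ry":0,"rz":0,"jaw":-1}]' 60
```

```text
t: 11.43
tcp_pos: [0.5593, -0.0165, 0.1086]
tool_rot: [-3.14, 0.006, 0.003]
wrist_force: [0.3, -0.4, -0.5]
width: 0.0855
grip_force: 0.0
t: 12.1
tcp_pos: [0.5624, -0.0175, 0.1127]
tool_rot: [3.141, -0.002, 0.002]
wrist_force: [-0.7, -0.1, 5.7]
width: 0.0236
grip_force: 58.5
```

```bash
python3 -m jog '[{"x":0,"y":0,"z":-0.5,"rx":0,"ry":0,"rz":0,"jaw":-1},{"x":0,"y":0,"z":-1,"rx":0,"ry":0,"rz":0,"jaw":-1},{"x":0,"y":0,"z":-1,"rx":0,"ry":0,"rz":0,"jaw":-1},{"x":0,"y":0,"z":-1,"rx":0,"ry":0,"rz":0,"jaw":-1},{"x":0,"y":0,"z":-1,"rx":0,"ry":0,"rz":0,"jaw":-1},{"x":0,"y":0,"z":-1,"rx":0,"ry":0,"rz":0,"jaw":-1},{"x":0,"y":0,"z":-0.5,"rx":0,"ry":0,"rz":0,"jaw":-1},{"x":0,"y":0,"z":0,"rx":0,"ry":0,"rz":0,"jaw":-1},{"x":0,"y":0,"z":0,"rx":0,"ry":0,"rz":0,"jaw":-1}]'
python3 - <<'E'
from h import *
s=env.snapshot("scene")[:,:,::-1];print(env.state()["tcp_pos"],env.state()["tool_rot"],env.state()["wrist_force"])
p=env.state()["tcp_pos"];print(proj("scene",p-[0,0,.09]))
cv2.imwrite("raw_scene3.png",s)
H=cv2.resize(s[90:230,180:300],None,fx=4,fy=4,interpolation=cv2.INTER_CUBIC);cv2.imwrite("pics/d1.png",np.clip(H.astype(int)*1.5,0,255).astype(np.uint8))
E
```

```text
t: 12.85
tcp_pos: [0.5612, -0.0173, 0.2312]
tool_rot: [-3.142, -0.0, 0.002]
wrist_force: [-0.1, 0.1, -1.4]
width: 0.0234
grip_force: 58.1
[ 0.5605107  -0.01717121  0.23001786] [-3.14121077e+00  2.14542033e-03  2.24161422e-03] [-1.12875505 -0.32850957 -1.48238668]
[240.10660781 160.62759518]
```

View pics/d1.png

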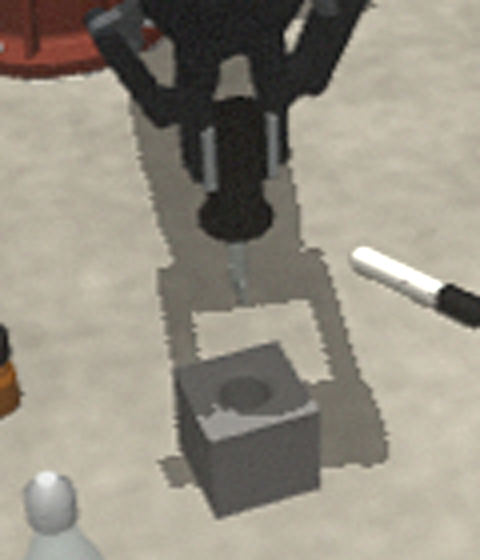

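The driver hangs upright. The blade end is at (242,300) in the crop and looks narrow, so it is edge-on to this camera. That puts the blade along tool x. I turn to the slot yaw.

```bash
python3 - <<'E'
from h import *
print("tip",ray("scene",(180+242/4-.5,90+300/4-.5),.1293).round(4),"flange",ray("scene",(180+236/4-.5,90+217/4-.5),.1800).round(4))
E
python3 -m jog '[{"x":0,"y":0,"z":0,"rx":0,"ry":0,"rz":-0.0192,"jaw":-1},{"x":0,"y":0,"z":0,"rx":0,"ry":0,"rz":-0.0192,"jaw":-1},{"x":0,"y":0,"z":0,"rx":0,"ry":0,"rz":-0.0192,"jaw":-1},{"x":0,"y":0,"z":0,"rx":0,"ry":0,"rz":-0.0192,"jaw":-1},{"x":0,"y":0,"z":0,"rx":0,"ry":0,"rz":-0.0192,"jaw":-1},{"x":0,"y":0,"z":0,"rx":0,"ry":0,"rz":-0.0192,"jaw":-1},{"x":0,"y":0,"z":0,"rx":0,"ry":0,"rz":-0.0192,"jaw":-1},{"x":0,"y":0,"z":0,"rx":0,"ry":0,"rz":-0.0192,"jaw":-1},{"x":0,"y":0,"z":0,"rx":0,"ry":0,"rz":-0.0192,"jaw":-1},{"x":0,"y":0,"z":0,"rx":0,"ry":0,"rz":-0.0192,"jaw":-1},{"x":0,"y":0,"z":0,"rx":0,"ry":0,"rz":-0.0192,"jaw":-1},{"x":0,"y":0,"z":0,"rx":0,"ry":0,"rz":0,"jaw":-1}]'
python3 - <<'E'
from h import *
s=env.state();p=s["tcp_pos"];y=s["tool_rot"][2];d=np.array([.5146,.2637])-p[:2]
print(1e3*(d@[np.cos(y),np.sin(y)]),1e3*(d@[np.sin(y),-np.cos(y)]),s["joints"])
E
```

```text
tip [ 0.5601 -0.0177  0.1293] flange [ 0.5548 -0.0172  0.18  ]
t: 13.9
tcp_pos: [0.56, -0.0171, 0.2288]
tool_rot: [-3.137, 0.0, 1.331]
wrist_force: [-0.1, 0.8, -1.7]
width: 0.0235
grip_force: 58.1
262.01245271625214 -110.74362637206691 [-1.55824264e-01  1.05173973e-01  1.78839257e+00  1.89825188e-05
  1.25254094e+00  8.38003772e-02]
```

```bash
python3 -m jog '[{"x":0.935,"y":-0.395,"z":0,"rx":0,"ry":0,"rz":0,"jaw":-1},{"x":0.935,"y":-0.395,"z":0,"rx":0,"ry":0,"rz":0,"jaw":-1},{"x":0.935,"y":-0.395,"z":0,"rx":0,"ry":0,"rz":0,"jaw":-1},{"x":0.935,"y":-0.395,"z":0,"rx":0,"ry":0,"rz":0,"jaw":-1},{"x":0.935,"y":-0.395,"z":0,"rx":0,"ry":0,"rz":0,"jaw":-1},{"x":0.935,"y":-0.395,"z":0,"rx":0,"ry":0,"rz":0,"jaw":-1},{"x":0.935,"y":-0.395,"z":0,"rx":0,"ry":0,"rz":0,"jaw":-1},{"x":0.935,"y":-0.395,"z":0,"rx":0,"ry":0,"rz":0,"jaw":-1},{"x":0.935,"y":-0.395,"z":0,"rx":0,"ry":0,"rz":0,"jaw":-1},{"x":0.935,"y":-0.395,"z":0,"rx":0,"ry":0,"rz":0,"jaw":-1},{"x":0.935,"y":-0.395,"z":0,"rx":0,"ry":0,"rz":0,"jaw":-1},{"x":0.935,"y":-0.395,"z":0,"rx":0,"ry":0,"rz":0,"jaw":-1},{"x":0.935,"y":-0.395,"z":0,"rx":0,"ry":0,"rz":0,"jaw":-1},{"x":0.935,"y":-0.395,"z":0,"rx":0,"ry":0,"rz":0,"jaw":-1},{"x":0,"y":0,"z":1,"rx":0,"ry":0,"rz":0,"jaw":-1},{"x":0,"y":0,"z":0.7,"rx":0,"ry":0,"rz":0,"jaw":-1},{"x":0,"y":0,"z":0,"rx":0,"ry":0,"rz":0,"jaw":-1},{"x":0,"y":0,"z":0,"rx":0,"ry":0,"rz":0,"jaw":-1},{"x":0,"y":0,"z":0,"rx":0,"ry":0,"rz":0,"jaw":-1}]'
python3 - <<'E'
from h import *
st=env.state();print(st["tcp_pos"],st["tool_rot"]);p=st["tcp_pos"]
print("tip px",(proj("scene",p-[0,0,.1007])-[310,110]+.5)*8)
s=env.snapshot("scene")[:,:,::-1];cv2.imwrite("raw_scene4.png",s)
H=cv2.resize(s[110:180,310:380],None,fx=8,fy=8,interpolation=cv2.INTER_CUBIC);cv2.imwrite("pics/d2.png",np.clip(H.astype(int)*1.4,0,255).astype(np.uint8))
E
```

```text
t: 15.48
tcp_pos: [0.5166, 0.2631, 0.1971]
tool_rot: [-3.141, 0.0, 1.328]
wrist_force: [0.2, -0.3, -1.0]
width: 0.0236
grip_force: 58.1
[0.51659716 0.2631378  0.19710922] [-3.14105005e+00  3.58931599e-04  1.32768257e+00]
tip px [283.6681417  228.19635262]
```

View pics/d2.png

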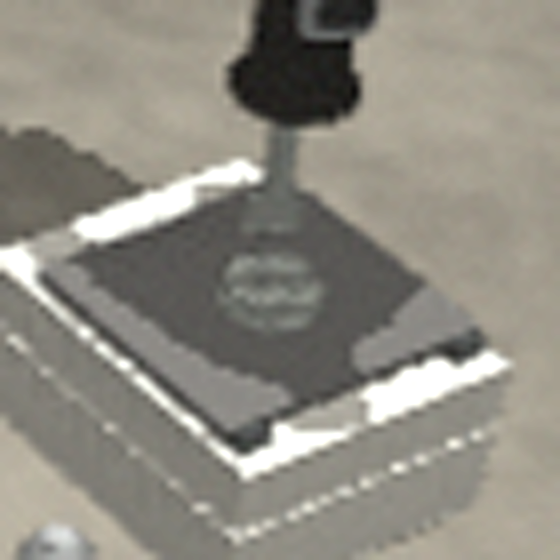

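Run:
```python
from h import *
s=cv2.imread("raw_scene4.png")
for px in [(270,222),(271,228)]:
  for z in(.092,.0964): print(px,z,ray("scene",(310+px[0]/8-.5,110+px[1]/8-.5),z).round(4))
for px in [(272,284),(272,290)]: print("head",ray("scene",(310+px[0]/8-.5,110+px[1]/8-.5),.076).round(4))
print("flange ctr",ray("scene",(310+295/8-.5,110+88/8-.5),.147).round(4))
g=cv2.resize(s[128:152,332:356],None,fx=20,fy=20,interpolation=cv2.INTER_CUBIC)
g=np.clip((g.astype(float)-40)*2.2,0,255).astype(np.uint8);cv2.imwrite("pics/d3.png",g)
```

```text
(270, 222) 0.092 [0.5071 0.2644 0.092 ]
(270, 222) 0.0964 [0.5123 0.2609 0.0964]
(271, 228) 0.092 [0.51   0.2632 0.092 ]
(271, 228) 0.0964 [0.5151 0.2596 0.0964]
head [0.517  0.2621 0.076 ]
head [0.5197 0.2606 0.076 ]
flange ctr [0.5159 0.2592 0.147 ]
```

View pics/d3.png

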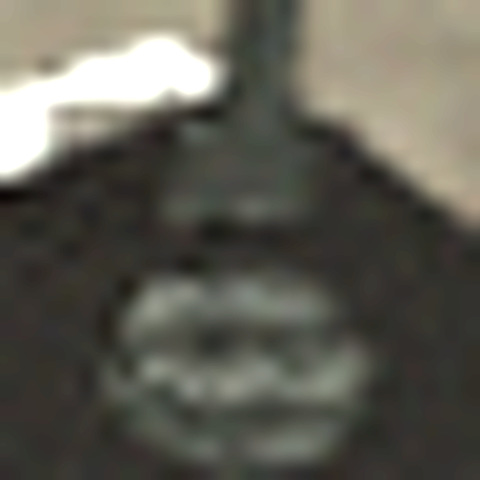

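The blade's broad side faces this camera, centred at (235,215) in the crop. The screw head is at (238,360). That calls for about +4 mm along tool x and −2 mm along tool y before I go down.

```bash
python3 -m jog '[{"x":0.2,"y":-0.1,"z":0,"rx":0,"ry":0,"rz":0,"jaw":-1},{"x":0,"y":0,"z":0.4,"rx":0,"ry":0,"rz":0,"jaw":-1},{"x":0,"y":0,"z":0.4,"rx":0,"ry":0,"rz":0,"jaw":-1},{"x":0,"y":0,"z":0,"rx":0,"ry":0,"rz":0,"jaw":-1},{"x":0,"y":0,"z":0,"rx":0,"ry":0,"rz":0,"jaw":-1}]'; python3 -m jog '[{"x":0,"y":0,"z":0.15,"rx":0,"ry":0,"rz":0,"jaw":-1},{"x":0,"y":0,"z":0.1,"rx":0,"ry":0,"rz":0,"jaw":-1},{"x":0,"y":0,"z":0,"rx":0,"ry":0,"rz":0,"jaw":-1}]'
```

```text
t: 15.95
tcp_pos: [0.5148, 0.2673, 0.18]
tool_rot: [-3.14, 0.001, 1.329]
wrist_force: [0.8, -0.3, -1.1]
width: 0.0233
grip_force: 58.1
t: 16.2
tcp_pos: [0.5154, 0.2676, 0.1758]
tool_rot: [-3.141, 0.0, 1.329]
wrist_force: [-0.7, -0.4, -2.1]
width: 0.024
grip_force: 58.1
```

```bash
python3 -m jog '[{"x":0,"y":0,"z":0.1,"rx":0,"ry":0,"rz":0,"jaw":-1},{"x":0,"y":0,"z":0.05,"rx":0,"ry":0,"rz":0,"jaw":-1},{"x":0,"y":0,"z":0,"rx":0,"ry":0,"rz":0,"jaw":-1}]'; python3 -m jog '[{"x":0,"y":0,"z":0.1,"rx":0,"ry":0,"rz":0,"jaw":-1},{"x":0,"y":0,"z":0,"rx":0,"ry":0,"rz":0,"jaw":-1}]'
```

```text
t: 16.45
tcp_pos: [0.5155, 0.2676, 0.1731]
tool_rot: [-3.141, 0.0, 1.329]
wrist_force: [0.5, -0.3, -1.3]
width: 0.0237
grip_force: 58.2
t: 16.62
tcp_pos: [0.5155, 0.2676, 0.171]
tool_rot: [-3.141, 0.0, 1.329]
wrist_force: [-0.3, 1.0, -1.5]
width: 0.0234
grip_force: 58.1
```

```bash
python3 -m jog '[{"x":0,"y":0,"z":0.07,"rx":0,"ry":0,"rz":0,"jaw":-1},{"x":0,"y":0,"z":0,"rx":0,"ry":0,"rz":0,"jaw":-1}]';  python3 -m jog '[{"x":0,"y":0,"z":0.05,"rx":0,"ry":0,"rz":0,"jaw":-1},{"x":0,"y":0,"z":0,"rx":0,"ry":0,"rz":0,"jaw":-1}]'
```

```text
t: 16.78
tcp_pos: [0.5156, 0.2677, 0.1697]
tool_rot: [-3.142, 0.0, 1.329]
wrist_force: [0.2, 0.3, -0.7]
width: 0.0236
grip_force: 58.3
t: 16.95
tcp_pos: [0.5158, 0.2678, 0.1696]
tool_rot: [3.141, -0.0, 1.329]
wrist_force: [-0.9, 0.7, 2.7]
width: 0.0238
grip_force: 58.5
```

The blade met the floor of the slot at the expected height, so it is seated. Next I turn clockwise about the tip.

```bash
python3 -m jog '[{"x":0,"y":0.024,"z":0,"rx":0,"ry":0,"rz":0.0185,"jaw":-1},{"x":0,"y":0.024,"z":0,"rx":0,"ry":0,"rz":0.0185,"jaw":-1},{"x":0,"y":0.024,"z":0,"rx":0,"ry":0,"rz":0.0185,"jaw":-1},{"x":0,"y":0.024,"z":0,"rx":0,"ry":0,"rz":0.0185,"jaw":-1},{"x":0,"y":0,"z":0,"rx":0,"ry":0,"rz":0,"jaw":-1}]' 90; python3 -c "
from station import env;s=env.state();print(s['ft_torque'],s['wrist_force'])"; python3 -m jog '[{"x":0,"y":0.024,"z":0,"rx":0,"ry":0,"rz":0.0185,"jaw":-1},{"x":0,"y":0.024,"z":0,"rx":0,"ry":0,"rz":0.0185,"jaw":-1},{"x":0,"y":0.024,"z":0,"rx":0,"ry":0,"rz":0.0185,"jaw":-1},{"x":0,"y":0.024,"z":0,"rx":0,"ry":0,"rz":0.0185,"jaw":-1},{"x":0,"y":0,"z":0,"rx":0,"ry":0,"rz":0,"jaw":-1}]' 90; python3 -c "
from station import env;s=env.state();print(s['ft_torque'],s['wrist_force'])"
```

```text
t: 17.37
tcp_pos: [0.5171, 0.2677, 0.1696]
tool_rot: [-3.14, -0.001, 0.862]
wrist_force: [-2.8, 1.8, 3.4]
width: 0.023
grip_force: 87.2
[ 0.36579761  0.63005261 -0.01768921] [-2.7644647   1.76185173  3.38365482]
t: 17.78
tcp_pos: [0.5183, 0.2662, 0.1696]
tool_rot: [-3.14, -0.0, 0.4]
wrist_force: [-3.1, 2.4, 3.0]
width: 0.0229
grip_force: 87.3
[0.52439187 0.71073444 0.00529064] [-3.1118573   2.36505033  2.98744624]
```

```bash
python3 -m jog '[{"x":0,"y":0.024,"z":0,"rx":0,"ry":0,"rz":0.0185,"jaw":-1},{"x":0,"y":0.024,"z":0,"rx":0,"ry":0,"rz":0.0185,"jaw":-1},{"x":0,"y":0.024,"z":0,"rx":0,"ry":0,"rz":0.0185,"jaw":-1},{"x":0,"y":0,"z":0,"rx":0,"ry":0,"rz":0,"jaw":-1}]' 90; python3 -c "
from station import env;s=env.state();print(s['ft_torque'],s['wrist_force'])"; python3 -m jog '[{"x":0,"y":0.015,"z":0,"rx":0,"ry":0,"rz":0.012,"jaw":-1},{"x":0,"y":0,"z":0,"rx":0,"ry":0,"rz":0,"jaw":-1}]' 90; python3 -c "
from station import env;s=env.state();print(s['ft_torque'],s['wrist_force'])"
```

```text
t: 18.12
tcp_pos: [0.5188, 0.2649, 0.1696]
tool_rot: [-3.14, 0.0, 0.053]
wrist_force: [-3.9, 2.0, 5.3]
width: 0.0232
grip_force: 87.4
[ 0.62794985  0.74771895 -0.03817304] [-3.90011248  1.9532831   5.3295459 ]
t: 18.28
tcp_pos: [0.5189, 0.2646, 0.1696]
tool_rot: [-3.14, 0.0, -0.02]
wrist_force: [-3.0, 3.2, 4.3]
width: 0.0232
grip_force: 87.4
[0.72325026 0.85480418 0.02310096] [-2.95009279  3.17933583  4.30346907]
```

```bash
python3 -m jog '[{"x":0,"y":0.012,"z":0,"rx":0,"ry":0,"rz":0.01,"jaw":-1},{"x":0,"y":0,"z":0,"rx":0,"ry":0,"rz":0,"jaw":-1}]' 90; python3 -c "
from station import env;s=env.state();print(s['ft_torque'],s['wrist_force'])"; python3 -m jog '[{"x":0,"y":0.012,"z":0,"rx":0,"ry":0,"rz":0.01,"jaw":-1},{"x":0,"y":0,"z":0,"rx":0,"ry":0,"rz":0,"jaw":-1}]' 90; python3 -c "
from station import env;s=env.state();print(s['ft_torque'],s['wrist_force'])"
```

```text
t: 18.45
tcp_pos: [0.5188, 0.2643, 0.1695]
tool_rot: [-3.14, 0.0, -0.083]
wrist_force: [-3.7, 2.2, 5.6]
width: 0.0232
grip_force: 87.4
[ 0.69067187  0.91925377 -0.02118899] [-3.70206926  2.21494623  5.59431384]
t: 18.62
tcp_pos: [0.5189, 0.2641, 0.1695]
tool_rot: [-3.14, 0.0, -0.145]
wrist_force: [-3.1, 2.2, 4.9]
width: 0.023
grip_force: 87.7
[0.70809707 0.80235425 0.03724462] [-3.12740028  2.22342714  4.92098672]
```

```bash
python3 -m jog '[{"x":0,"y":0.012,"z":0,"rx":0,"ry":0,"rz":0.01,"jaw":-1},{"x":0,"y":0,"z":0,"rx":0,"ry":0,"rz":0,"jaw":-1},{"x":0,"y":0,"z":0,"rx":0,"ry":0,"rz":0,"jaw":-1}]' 90; python3 -c "
from station import env;s=env.state();print(s['ft_torque'],s['wrist_force'],s['joint_torque'][5])"; python3 -m jog '[{"x":0,"y":0.012,"z":0,"rx":0,"ry":0,"rz":0.01,"jaw":-1},{"x":0,"y":0,"z":0,"rx":0,"ry":0,"rz":0,"jaw":-1},{"x":0,"y":0,"z":0,"rx":0,"ry":0,"rz":0,"jaw":-1}]' 90; python3 -c "
from station import env;s=env.state();print(s['ft_torque'],s['wrist_force'],s['joint_torque'][5],s['joints'])"
```

```text
t: 18.87
tcp_pos: [0.5188, 0.2639, 0.1695]
tool_rot: [-3.14, 0.0, -0.206]
wrist_force: [-3.7, 2.9, 4.6]
width: 0.0231
grip_force: 89.0
[0.74001764 0.84527824 0.19443042] [-3.6823973   2.94185989  4.56011488] 0.24342840537428856
t: 19.12
tcp_pos: [0.5191, 0.2637, 0.1696]
tool_rot: [-3.14, -0.0, -0.27]
wrist_force: [-3.3, 2.5, 4.7]
width: 0.0233
grip_force: 89.8
[0.94841785 0.7334523  0.3343327 ] [-3.33386608  2.49542696  4.72122563] 0.29035954736173153 [3.48899304e-01 2.11271306e-01 1.78627433e+00 1.45023189e-03
 1.14269295e+00 2.18867204e+00]
```

Torque climbed to 0.33 Nm, so the screw is at its stop. I ease the turn back and lift out.

```bash
python3 -m jog '[{"x":0,"y":-0.015,"z":0,"rx":0,"ry":0,"rz":-0.014,"jaw":-1},{"x":0,"y":-0.015,"z":0,"rx":0,"ry":0,"rz":-0.014,"jaw":-1},{"x":0,"y":0,"z":0,"rx":0,"ry":0,"rz":0,"jaw":-1},{"x":0,"y":0,"z":-0.2,"rx":0,"ry":0,"rz":0,"jaw":-1},{"x":0,"y":0,"z":-0.4,"rx":0,"ry":0,"rz":0,"jaw":-1},{"x":0,"y":0,"z":-1,"rx":0,"ry":0,"rz":0,"jaw":-1},{"x":0,"y":0,"z":-1,"rx":0,"ry":0,"rz":0,"jaw":-1},{"x":0,"y":0,"z":-1,"rx":0,"ry":0,"rz":0,"jaw":-1},{"x":0,"y":0,"z":0,"rx":0,"ry":0,"rz":0,"jaw":-1},{"x":0,"y":0,"z":0,"rx":0,"ry":0,"rz":0,"jaw":-1}]'
python3 - <<'E'
from h import *
s=env.state();p=s["tcp_pos"];y=s["tool_rot"][2];d=np.array([.5615,-.017])-p[:2]
print("x,y at yaw 0:",1e3*d[0],-1e3*d[1],"rz",(y-0)/2/np.pi)
# cover check: head position & slot in scene
im=env.snapshot("scene")[:,:,::-1];cv2.imwrite("raw_scene5.png",im)
c=np.array([.5151,.2649]);h=.03
W=[(c[0]-h,c[1]-h),(c[0]+h,c[1]-h),(c[0]+h,c[1]+h),(c[0]-h,c[1]+h)]
M=cv2.getPerspectiveTransform(np.float32([proj("scene",np.array([a,b,.076])) for a,b in W]),np.float32([[0,0],[480,0],[480,480],[0,480]]))
g=cv2.cvtColor(cv2.warpPerspective(im,M,(480,480),flags=cv2.INTER_CUBIC),cv2.COLOR_BGR2GRAY)
print(cv2.resize(g,(20,20),interpolation=cv2.INTER_AREA))
E
```

```text
t: 19.95
tcp_pos: [0.5203, 0.2627, 0.2422]
tool_rot: [3.141, -0.004, -0.1]
wrist_force: [-0.8, 0.1, -1.6]
width: 0.0233
grip_force: 87.8
x,y at yaw 0: 41.18193056141251 279.66134004014543 rz -0.01586014599028537
[[61 60 59 59 65 63 63 63 64 64 63 62 62 63 63 62 64 64 64 63]
 [60 62 60 62 64 63 64 63 63 63 63 62 63 62 63 62 63 62 63 63]
 [62 61 62 64 64 63 63 62 61 61 63 64 75 78 73 64 62 61 62 63]
 [61 63 63 63 64 62 63 62 62 69 71 71 81 85 83 77 71 66 64 61]
 [59 63 62 64 63 63 63 63 69 71 69 67 67 69 71 74 70 70 64 62]
 [59 59 60 64 64 63 68 86 89 84 79 74 75 70 72 67 74 72 65 63]
 [62 61 62 63 62 62 84 96 92 90 87 86 88 81 69 68 78 76 69 63]
 [60 60 63 64 61 63 81 88 90 94 94 94 92 84 79 77 82 82 66 61]
 [61 61 62 63 63 65 70 73 81 86 91 93 91 88 84 84 92 84 63 60]
 [62 60 61 63 63 64 67 66 65 66 68 68 70 75 74 81 93 78 62 63]
 [60 59 61 64 69 84 83 78 77 71 69 63 65 68 68 78 85 72 62 64]
 [61 62 62 62 70 83 85 94 89 87 87 84 80 78 73 73 70 64 62 63]
 [62 64 63 62 65 66 77 93 86 89 88 86 88 96 77 66 64 62 63 63]
 [62 63 62 61 62 64 69 76 81 92 89 85 82 78 67 63 63 63 63 64]
 [64 63 63 62 62 62 61 61 64 70 71 68 62 62 64 63 63 63 62 63]
 [63 63 62 63 62 63 65 63 63 64 64 62 61 63 63 62 63 63 62 62]
 [63 63 63 63 63 64 64 63 64 63 61 62 63 63 62 63 63 63 63 62]
 [64 62 63 63 62 63 63 64 63 62 63 64 63 63 64 62 62 62 63 60]
 [64 65 65 63 63 64 64 63 63 63 63 62 61 64 63 62 63 63 63 65]
 [59 62 63 62 63 62 63 64 64 63 62 62 63 64 64 63 63 61 61 80]]
```

The pixel map shows the slot at a yaw of about 0.2 rad, in line with the cover, so the screw is tight. Back to the stand.

```bash
python3 -m jog '[{"x":0,"y":0,"z":0,"rx":0,"ry":0,"rz":-0.0159,"jaw":-1},{"x":0.147,"y":1,"z":0,"rx":0,"ry":0,"rz":0,"jaw":-1},{"x":0.147,"y":1,"z":0,"rx":0,"ry":0,"rz":0,"jaw":-1},{"x":0.147,"y":1,"z":0,"rx":0,"ry":0,"rz":0,"jaw":-1},{"x":0.147,"y":1,"z":0,"rx":0,"ry":0,"rz":0,"jaw":-1},{"x":0.147,"y":1,"z":0,"rx":0,"ry":0,"rz":0,"jaw":-1},{"x":0.147,"y":1,"z":0,"rx":0,"ry":0,"rz":0,"jaw":-1},{"x":0.147,"y":1,"z":0,"rx":0,"ry":0,"rz":0,"jaw":-1},{"x":0.147,"y":1,"z":0,"rx":0,"ry":0,"rz":0,"jaw":-1},{"x":0.147,"y":1,"z":0,"rx":0,"ry":0,"rz":0,"jaw":-1},{"x":0.147,"y":1,"z":0,"rx":0,"ry":0,"rz":0,"jaw":-1},{"x":0.147,"y":1,"z":0,"rx":0,"ry":0,"rz":0,"jaw":-1},{"x":0.147,"y":1,"z":0,"rx":0,"ry":0,"rz":0,"jaw":-1},{"x":0.147,"y":1,"z":0,"rx":0,"ry":0,"rz":0,"jaw":-1},{"x":0.147,"y":1,"z":0,"rx":0,"ry":0,"rz":0,"jaw":-1},{"x":0,"y":0,"z":0.9,"rx":0,"ry":0,"rz":0,"jaw":-1},{"x":0,"y":0,"z":0.9,"rx":0,"ry":0,"rz":0,"jaw":-1},{"x":0,"y":0,"z":0.9,"rx":0,"ry":0,"rz":0,"jaw":-1},{"x":0,"y":0,"z":0,"rx":0,"ry":0,"rz":0,"jaw":-1},{"x":0,"y":0,"z":0,"rx":0,"ry":0,"rz":0,"jaw":-1}]'
```

```text
t: 21.67
tcp_pos: [0.5577, -0.0166, 0.1837]
tool_rot: [-3.141, 0.007, -0.0]
wrist_force: [-0.0, 0.4, -0.4]
width: 0.023
grip_force: 87.8
```

```bash
python3 -m jog '[{"x":0.19,"y":0,"z":0,"rx":0,"ry":0,"rz":0,"jaw":-1},{"x":0,"y":0,"z":0,"rx":0,"ry":0,"rz":0,"jaw":-1},{"x":0,"y":0,"z":0.75,"rx":0,"ry":0,"rz":0,"jaw":-1},{"x":0,"y":0,"z":0.75,"rx":0,"ry":0,"rz":0,"jaw":-1},{"x":0,"y":0,"z":0.75,"rx":0,"ry":0,"rz":0,"jaw":-1},{"x":0,"y":0,"z":0,"rx":0,"ry":0,"rz":0,"jaw":-1}]'
```

```text
t: 22.17
tcp_pos: [0.5643, -0.0166, 0.1424]
tool_rot: [3.141, -0.001, 0.0]
wrist_force: [-0.1, 0.3, -1.8]
width: 0.0232
grip_force: 88.9
```

```bash
python3 -m jog '[{"x":0,"y":0,"z":0.75,"rx":0,"ry":0,"rz":0,"jaw":-1},{"x":0,"y":0,"z":0.4,"rx":0,"ry":0,"rz":0,"jaw":-1},{"x":0,"y":0,"z":0,"rx":0,"ry":0,"rz":0,"jaw":-1}]'
```

```text
t: 22.42
tcp_pos: [0.5626, -0.0163, 0.1173]
tool_rot: [-3.141, 0.003, 0.0]
wrist_force: [-0.6, 0.1, -1.7]
width: 0.0231
grip_force: 88.9
```

```bash
python3 -m jog '[{"x":0,"y":0,"z":0.15,"rx":0,"ry":0,"rz":0,"jaw":-1},{"x":0,"y":0,"z":0,"rx":0,"ry":0,"rz":0,"jaw":-1},{"x":0,"y":0,"z":0,"rx":0,"ry":0,"rz":0,"jaw":-1}]';python3 -m jog '[{"x":0,"y":0,"z":0.06,"rx":0,"ry":0,"rz":0,"jaw":-1},{"x":0,"y":0,"z":0,"rx":0,"ry":0,"rz":0,"jaw":-1},{"x":0,"y":0,"z":0,"rx":0,"ry":0,"rz":0,"jaw":-1}]'
```

```text
t: 22.67
tcp_pos: [0.5643, -0.0166, 0.1164]
tool_rot: [3.141, -0.001, -0.0]
wrist_force: [-0.7, -0.2, -1.0]
width: 0.0231
grip_force: 88.9
t: 22.92
tcp_pos: [0.5641, -0.0166, 0.115]
tool_rot: [3.142, -0.0, -0.0]
wrist_force: [0.2, -0.1, -0.4]
width: 0.0231
grip_force: 88.9
```

```bash
python3 -m jog '[{"x":-0.12,"y":0,"z":0.06,"rx":0,"ry":0,"rz":0,"jaw":-1},{"x":0,"y":0,"z":0,"rx":0,"ry":0,"rz":0,"jaw":-1},{"x":0,"y":0,"z":0,"rx":0,"ry":0,"rz":0,"jaw":-1}]';python3 -m jog '[{"x":0,"y":0,"z":0.06,"rx":0,"ry":0,"rz":0,"jaw":-1},{"x":0,"y":0,"z":0,"rx":0,"ry":0,"rz":0,"jaw":-1},{"x":0,"y":0,"z":0,"rx":0,"ry":0,"rz":0,"jaw":-1}]'
```

```text
t: 23.17
tcp_pos: [0.5612, -0.0166, 0.1133]
tool_rot: [-3.142, 0.0, -0.0]
wrist_force: [0.8, 0.0, -0.6]
width: 0.0228
grip_force: 88.9
t: 23.42
tcp_pos: [0.5617, -0.0166, 0.1126]
tool_rot: [3.142, -0.0, -0.0]
wrist_force: [-1.1, 0.4, 2.2]
width: 0.0231
grip_force: 89.5
```

The flange is resting on the stand. I release and retreat.

```bash
python3 -m jog '[{"x":0,"y":0,"z":0,"rx":0,"ry":0,"rz":0,"jaw":1},{"x":0,"y":0,"z":0,"rx":0,"ry":0,"rz":0,"jaw":1},{"x":0,"y":0,"z":0,"rx":0,"ry":0,"rz":0,"jaw":1},{"x":0,"y":0,"z":0,"rx":0,"ry":0,"rz":0,"jaw":1},{"x":0,"y":0,"z":0,"rx":0,"ry":0,"rz":0,"jaw":1},{"x":0,"y":0,"z":0,"rx":0,"ry":0,"rz":0,"jaw":1},{"x":0,"y":0,"z":-0.5,"rx":0,"ry":0,"rz":0,"jaw":1},{"x":0,"y":0,"z":-1,"rx":0,"ry":0,"rz":0,"jaw":1},{"x":0,"y":0,"z":-1,"rx":0,"ry":0,"rz":0,"jaw":1},{"x":0,"y":0,"z":-1,"rx":0,"ry":0,"rz":0,"jaw":1},{"x":0,"y":0,"z":-1,"rx":0,"ry":0,"rz":0,"jaw":1},{"x":0,"y":0,"z":-1,"rx":0,"ry":0,"rz":0,"jaw":1},{"x":-1,"y":0,"z":-1,"rx":0,"ry":0,"rz":0,"jaw":1},{"x":-1,"y":0,"z":-1,"rx":0,"ry":0,"rz":0,"jaw":1},{"x":-1,"y":0,"z":0,"rx":0,"ry":0,"rz":0,"jaw":1},{"x":-1,"y":0,"z":0,"rx":0,"ry":0,"rz":0,"jaw":1},{"x":-1,"y":0,"z":0,"rx":0,"ry":0,"rz":0,"jaw":1},{"x":-1,"y":0,"z":0,"rx":0,"ry":0,"rz":0,"jaw":1},{"x":-1,"y":0,"z":0,"rx":0,"ry":0,"rz":0,"jaw":1},{"x":0,"y":0,"z":0,"rx":0,"ry":0,"rz":0,"jaw":1}]'
python3 - <<'E'
from h import *
a=cv2.imread("raw_top.png");b=env.snapshot("top")[:,:,::-1];s0=cv2.imread("raw_scene.png");s1=env.snapshot("scene")[:,:,::-1]
# driver: dark blob in both views, before vs after
for n,p,q,(x,y,w,h) in(("top",a,b,(250,190,40,40)),("scene",s0,s1,(218,155,45,65))):
    for im in(p,q):
        m=(im[y:y+h,x:x+w].max(2)<(64 if n=="top" else 40)).astype(np.uint8);c=max(cv2.findContours(m,0,2)[0],key=cv2.contourArea);print(n,cv2.boundingRect(c),cv2.contourArea(c))
print(env.state()["wrist_force"],env.state()["width"])
E
```

```text
t: 25.08
tcp_pos: [0.4187, -0.0162, 0.2624]
tool_rot: [-3.142, 0.001, -0.0]
wrist_force: [1.7, -0.7, -0.0]
width: 0.0857
grip_force: 0.0
top (12, 13, 15, 15) 167.0
top (12, 14, 15, 15) 156.5
scene (15, 7, 17, 31) 342.5
scene (15, 6, 16, 32) 344.0
[-0.04469228 -0.6632395   0.9519358 ] 0.08566743624293464
```

The driver's outline matches the one at the start within 1 px in both views.

```bash
python3 -c "
from station import env; print(env.sign_off())"
```

```text
the job is handed in; nothing more can be done
None
```

The job is handed in at about 25 s: both covers are pressed shut, the screw is turned clockwise to its stop, and the driver is back in its stand with its flange resting on top; sign-off returned no verdict.

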